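# Lids onto the turned wooden boxes

## Task

Put each of the four lids on its own wooden box: the three with a round knob each on the plain round box of its size, and the one with two ears on the notched box, turned so that its ears drop into the notches. Set them down gently, not dropped or forced, so that every lid ends fully home and level, and leave the two plain discs where they lie.

Things in the scene. Friction and masses are not known exactly. Their poses are not given: they have to be found in the camera images.
- small_box: small plain round wooden box, open at the top, fixed to the bench: outer diameter 62 mm, round mouth 49 mm, 5 mm thick foot flange 70 mm. Origin: centre of its underside on the bench; flat rim 44 mm above it; yaw means nothing. With its lid home, the lid's origin is 30 mm above this origin
- small_lid: loose small wooden lid, 40 g or so, right side up. Origin: centre of its underside. Upward from it: tapered plug to 14 mm (diameter 26 mm at the foot, 43 mm at the top) that centres itself in the small box's mouth; disc 62 mm across, 14 to 24 mm; straight round knob 26 mm across, 24 to 52 mm, to grip by. Yaw means nothing
- medium_box: medium plain round wooden box, open at the top, fixed to the bench: outer diameter 82 mm, round mouth 69 mm, 5 mm thick foot flange 90 mm. Origin: centre of its underside on the bench; flat rim 44 mm above it; yaw means nothing. With its lid home, the lid's origin is 30 mm above this origin
- medium_lid: loose medium wooden lid, 75 g or so, right side up. Origin: centre of its underside. Upward from it: tapered plug to 14 mm (diameter 46 mm at the foot, 63 mm at the top) that centres itself in the medium box's mouth; disc 82 mm across, 14 to 24 mm; straight round knob 26 mm across, 24 to 52 mm, to grip by. Yaw means nothing
- large_box: large plain round wooden box, open at the top, fixed to the bench: outer diameter 102 mm, round mouth 89 mm, 5 mm thick foot flange 110 mm. Origin: centre of its underside on the bench; flat rim 44 mm above it; yaw means nothing. With its lid home, the lid's origin is 30 mm above this origin
- large_lid: loose large wooden lid, 110 g or so, right side up. Origin: centre of its underside. Upward from it: tapered plug to 14 mm (diameter 66 mm at the foot, 83 mm at the top) that centres itself in the large box's mouth; disc 102 mm across, 14 to 24 mm; straight round knob 26 mm across, 24 to 52 mm, to grip by. Yaw means nothing
- notched_box: round wooden box, outer diameter 96 mm, mouth 67 mm, fixed to the bench; two notches 19 mm wide, 10 mm deep, through its broad rim at its +x and -x. Foot flange 104 mm. Origin: centre of its underside on the bench; rim 44 mm above it. Lid fully home: lid's origin 30 mm above this origin (38 mm while the ears stand on the rim)
- eared_lid: loose wooden lid, 100 g or so, right side up. Origin: centre of its underside. Upward: tapered plug to 14 mm (44 mm wide at foot, 62 at top); disc 80 mm across, 14 to 24 mm; two ears 12 mm wide at its +x and -x, out to 48 mm from the centre, from 6 to 24 mm up; bar handle 44 mm along x, 14 mm along y, 24 to 52 mm up. Fits the notched box either way round, ears in notches
- blank_a: plain flat wooden disc, 80 mm across and 14 mm thick, no knob, a groove round its edge and three dark holes on top, loose on the bench. Not a lid: to be left. Origin: centre of its underside, z up
- blank_b: plain flat wooden disc, 72 mm across and 14 mm thick, no knob, a groove round its edge and three dark holes on top, loose on the bench. Not a lid: to be left. Origin: centre of its underside, z up

How it is judged:
By the outcome, as a careful person would: the job done as asked, in the order asked, and still so for the second after the job is handed in, with the robot touching nothing.
It also fails if it takes over 128 s, if anything falls off the work surface, if the arm or the gripper's body presses on something with over 40 N, if the wrist force passes 120 N, or if a joint passes its speed limit or range.

## Robot

A 6-joint arm with a two-finger parallel gripper is mounted at the origin on the work surface. World frame = base frame: x ahead of the robot, y to its left, z up, the work surface at z = 0. Lengths are in m, angles in rad, forces in N, time in s.
With the tool pointing down it reaches from about 0.35 to 0.85 m from the base axis. Payload 8.1 kg.
Tool frame: the origin (TCP) lies at the centre of the arm's flange, where the gripper is bolted on; the fingertips stand 186 mm ahead of it and the grasp point (between the pads) lies 167 mm ahead of it; z points along the fingers, y is the line along which they close (so a half turn about z gives the same grasp; the last joint's range is limited). The gripper opens to 93 mm and grips with 3 to 60 N. Pads are 15 mm wide; open, the fingers measure 128 mm over their backs; the gripper's body (75 mm by 188 mm) begins 65 mm behind the grasp point.
Start: joints at [-1.22, 0.13, 1.488, -0, 1.523, -0.085], TCP at [0.253, -0.544, 0.405] pointing down, gripper open.
Joint ranges: [-2.96, 2.96], [-0.89, 2.26], [0.02, 2.5], [-1.34, 4.48], [0, 2.73], [-2.66, 2.66]. Speed limits (rad/s): [2.39, 2.39, 2.79, 3.14, 3.14, 3.14].

## Interface

Orientations are given as a rotation vector (axis times angle).
In Python, from plant import read_state, read_camera, camera_params, robot gives the robot as it stands.
- The arm moves only by the tool carry_out, never from a script. Its argument "targets" is a list of rows, each an object of numbers: "hand": the opening in per cent of the stroke, from 0 (shut) to 100 (fully open); "x", "y", "z": the shift along the tool's x, y, z in m; "ax", "ay", "az": the turn, a rotation vector about the tool's x, y, z in rad. In form: [{"hand": .., "x": .., "y": .., "z": .., "ax": .., "ay": .., "az": ..}, ...]. A call has 1 to 8 rows; each row is the pose to reach, as a shift and turn from the pose commanded when the call began, along the tool's axes at that moment; what a row does not reach only later rows make up. A row lasts 1/8 s, in which the tool goes at most 62.5 mm and 10.7 degrees, less where a joint would pass 70% of its speed; a pose out of reach is approached as far as the arm can. A call with a gripper value outside its range is refused whole. The fingers move at their own pace and stop on an object; "newtons" is the grip in N (left out, the last holds). Time passes only in rows, so rows that repeat a pose let the fingers close. It gives the time, the measured TCP pose, the force, the opening and the grip force at its end, in the units of the state.
- read_state(): the state, without advancing time (a new reading comes with each control period).
- read_camera(name): name is "scene" or "top"; returns (picture, depth): 384x512x3 uint8, blue, green, red; 384x512 float32, m along the optical axis (not along the pixel's ray), 0 where there is no reading.
- camera_params(name): a dict with "fx", "fy", "cx", "cy" (pixels), "k1" (the pictures are not rectified: a ray, as slopes to the right and down, at radius r is drawn at 1 + k1 r^2 times it, then the intrinsics apply), "position" and "rotation" of the camera in the world. Camera axes: x right, y up, looking along -z (the intrinsics and any distortion apply to the point x, -y, -z); pixel columns grow to the right and rows downward; lengths in m; the calibration is good to about 2 mm. A picture is of the moment at which its call begins. camera_params takes no time and is no camera call.
- robot.close_job(): hands the job in; it is judged then, once.
The state is a dict: "t": time; "q": joint angles; "dq": joint speeds; "joint_torque": joint torques, N m; "tool_pos": TCP position; "orientation": TCP orientation; "force": force on the tool from outside, world axes, zero at the start; "wrist_torque": the same for the moment, N m; "opening": finger opening in m; "gripper_force": force on a finger pad.
Only numpy, scipy, OpenCV 4.12 (cv2) and the standard library are available. Lean on these libraries where they do the work, as an engineer would, in place of code of your own. Each camera call takes 0.05 s, during which the arm holds its last target. There are 200 camera calls.

## Working session

There is one attempt and no reset: what is moved stays moved. The work goes in short steps, Python scripts to look and compute and a tool call to move; the robot and the scene stay as the last step left them, time stands still between calls to the robot, and variables do not carry over. Pictures are saved under pics/ and viewed, at most 14 in all, crops included, and the job is handed in when it is done.

Besides the shell and the picture viewer there is one more tool, called in YAML: its name, and indented under it one key for each argument. carry_out: Moves the arm, as the interface text tells. Its arguments: {"type":"object","properties":{"targets":{"type":"array","items":{"type":"object","properties":{"hand":{"type":"number"},"x":{"type":"number"},"y":{"type":"number"},"z":{"type":"number"},"ax":{"type":"number"},"ay":{"type":"number"},"az":{"type":"number"}}}},"newtons":{"type":"number"}},"required":["targets"]}

```bash
mkdir -p pics; ls
python3 - <<'E'
from plant import *
import cv2,numpy as np
s=read_state();print({k:np.round(v,4).tolist() for k,v in s.items()})
for n in("top","scene"):
    im,d=read_camera(n);cv2.imwrite(f"pics/{n}0.png",im);np.save(f"{n}_d0.npy",d);p=camera_params(n);print(n,p)
E
```

```text
pics
{'t': 0.0, 'q': [-1.2204, 0.1311, 1.4893, 0.0, 1.523, -0.0854], 'dq': [-0.0004, 0.0003, 0.0014, -0.0006, -0.001, 0.0016], 'joint_torque': [-0.0003, -55.9845, -49.1753, 0.0767, 0.0358, -0.0002], 'tool_pos': [0.2532, -0.5437, 0.4037], 'orientation': [-3.0655, -0.6787, 0.0003], 'force': [-0.2304, 0.052, 0.1511], 'wrist_torque': [-0.0405, -0.003, 0.0112], 'gripper_force': 0.0, 'opening': 0.0931}
top {'fx': 466.9211734904498, 'fy': 466.9211734904498, 'cx': 255.47891013549062, 'cy': 184.66330592225387, 'k1': -0.07974864342631915, 'position': array([0.32712392, 0.00179324, 1.14165271]), 'rotation': array([ 0.13043091, -0.14463519, -1.5806498 ])}
scene {'fx': 483.1104837305022, 'fy': 483.1104837305022, 'cx': 263.82165996001436, 'cy': 189.52467097136443, 'k1': -0.110995669220685, 'position': array([1.09991502, 0.47466317, 0.91972035]), 'rotation': array([0.36851807, 0.77836199, 2.12903826])}
```

View pics/top0.png

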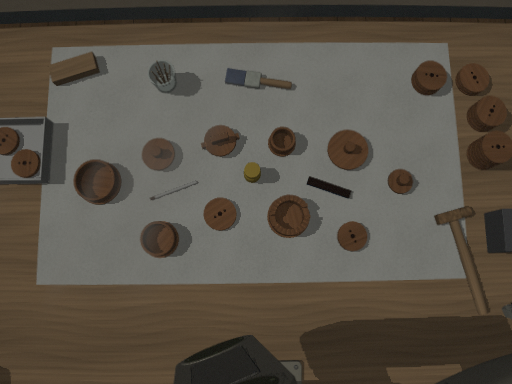

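View pics/scene0.png

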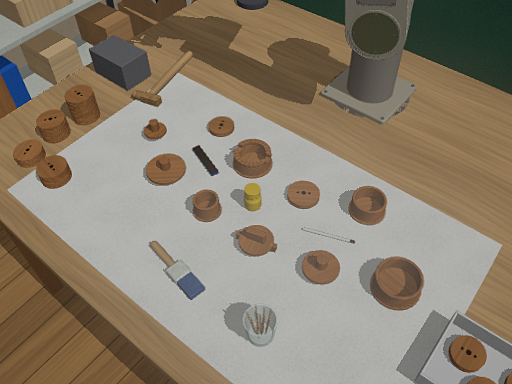

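```bash
cat > h.py <<'E'
import numpy as np,cv2
from plant import *
from scipy.spatial.transform import Rotation as R
def cloud(n,d):
    p=camera_params(n);v,u=np.mgrid[0:384,0:512]
    K=np.array([[p['fx'],0,p['cx']],[0,p['fy'],p['cy']],[0,0,1]])
    q=cv2.undistortPoints(np.stack([u,v],-1).reshape(-1,1,2).astype(float),K,np.array([p['k1'],0,0,0,0])).reshape(384,512,2)
    c=np.stack([q[...,0]*d,-q[...,1]*d,-d],-1)
    return c@R.from_rotvec(p['rotation']).as_matrix().T+p['position']
OBJ=dict(large_box=(97,182,.044),medium_box=(159,239,.044),small_box=(282,141,.044),notched_box=(288,216,.044),
 medium_lid=(158,154,.024),eared_lid=(220,140,.024),large_lid=(348,150,.024),small_lid=(401,181,.024),blank_a=(220,214,.014),blank_b=(352,236,.014))
def band(W,c,z0,z1,r=.065):
    P=W.reshape(-1,3);m=(np.hypot(P[:,0]-c[0],P[:,1]-c[1])<r)&(P[:,2]>z0)&(P[:,2]<z1);return P[m]
E
python3 - <<'E'
from h import *
Wt=cloud('top',np.load('top_d0.npy'));Ws=cloud('scene',np.load('scene_d0.npy'))
for n,W in(('t',Wt),('s',Ws)):
    P=band(W,(.5,.15),-.03,.03,.3);print(n,'bench z',np.percentile(P[:,2],[5,25,50,75,95]).round(4))
for k,(u,v,h) in OBJ.items():
    c=Wt[v-2:v+3,u-2:u+3].reshape(-1,3).mean(0)
    for n,W in(('t',Wt),('s',Ws)):
        for z in ((h,.052) if 'lid' in k else (h,)):
            P=band(W,c,z-.006,z+.006)
            if len(P)<5: print(k,n,z,len(P));continue
            m=P[:,:2].mean(0);(e,r)=cv2.minEnclosingCircle(P[:,:2].astype(np.float32))
            print(k,n,z,len(P),'mean',m.round(4),'mec',np.round(e,4),round(r,4),'z',np.median(P[:,2]).round(4))
E
```

```text
t bench z [-0.0025 -0.0003  0.0013  0.0033  0.0151]
s bench z [-0.001   0.0008  0.0021  0.0038  0.0225]
large_box t 0.044 377 mean [0.5404 0.3796] mec [0.5397 0.3805] 0.0516 z 0.0436
large_box s 0.044 529 mean [0.5415 0.383 ] mec [0.5394 0.3822] 0.0524 z 0.0441
medium_box t 0.044 297 mean [0.3968 0.2237] mec [0.397 0.224] 0.0409 z 0.0437
medium_box s 0.044 318 mean [0.3996 0.2269] mec [0.3967 0.2244] 0.044 z 0.0437
small_box t 0.044 202 mean [ 0.6349 -0.0764] mec [ 0.635 -0.077] 0.0313 z 0.044
small_box s 0.044 230 mean [ 0.636  -0.0734] mec [ 0.6355 -0.0748] 0.0324 z 0.0441
notched_box t 0.044 561 mean [ 0.4487 -0.0895] mec [ 0.4474 -0.089 ] 0.0493 z 0.0444
notched_box s 0.044 481 mean [ 0.4521 -0.0848] mec [ 0.45   -0.0876] 0.0508 z 0.0446
medium_lid t 0.024 715 mean [0.6049 0.2288] mec [0.606  0.2309] 0.0413 z 0.0243
medium_lid t 0.052 89 mean [0.6058 0.2305] mec [0.6064 0.2309] 0.0127 z 0.0519
medium_lid s 0.024 859 mean [0.6106 0.2341] mec [0.6069 0.2323] 0.042 z 0.0244
medium_lid s 0.052 109 mean [0.6088 0.233 ] mec [0.6083 0.2332] 0.0129 z 0.052
eared_lid t 0.024 680 mean [0.6
[... 554 characters left out ...]
an [ 0.6129 -0.2351] mec [ 0.6106 -0.2374] 0.0154 z 0.0524
small_lid t 0.024 378 mean [ 0.5281 -0.3635] mec [ 0.5288 -0.3662] 0.0322 z 0.0248
small_lid t 0.052 93 mean [ 0.5296 -0.3658] mec [ 0.5295 -0.366 ] 0.013 z 0.052
small_lid s 0.024 223 mean [ 0.5348 -0.3568] mec [ 0.53   -0.3638] 0.0328 z 0.0255
small_lid s 0.052 64 mean [ 0.5321 -0.3613] mec [ 0.5305 -0.3623] 0.0157 z 0.0515
blank_a t 0.014 836 mean [0.4569 0.0783] mec [0.4603 0.0662] 0.0527 z 0.0143
blank_a s 0.014 701 mean [0.4594 0.0813] mec [0.4552 0.0755] 0.0462 z 0.015
blank_b t 0.014 670 mean [ 0.3975 -0.2416] mec [ 0.3976 -0.2422] 0.0359 z 0.0146
blank_b s 0.014 392 mean [ 0.3999 -0.2383] mec [ 0.3938 -0.2524] 0.056 z 0.0156
```

```bash
cat >> h.py <<'E'
def go(x,y,z,yaw=0.):
    "shift/turn in tool axes from measured pose to a downward pose"
    s=read_state();r=R.from_rotvec(s['orientation'])
    d=r.inv().apply(np.array([x,y,z])-s['tool_pos'])
    t=R.from_euler('z',yaw)*R.from_rotvec([np.pi,0,0])
    print('t',round(s['t'],2),'shift',d.round(4),'turn',(r.inv()*t).as_rotvec().round(4))
E
python3 - <<'E'
from h import *
Wt=cloud('top',np.load('top_d0.npy'));Ws=cloud('scene',np.load('scene_d0.npy'))
for n,W,c in(('t',Wt,(.4474,-.089)),('s',Ws,(.4495,-.0875))):
    P=band(W,c,-.01,.07,.046);rel=P[:,:2]-c;r=np.hypot(*rel.T);a=np.degrees(np.arctan2(rel[:,1],rel[:,0]));m=r>.035
    print(n,[(b,int(1000*np.median(P[m&(abs(a-b)<4),2])) if (m&(abs(a-b)<4)).any() else None) for b in range(-180,180,8)])
    q=P[m&(P[:,2]>.028)&(P[:,2]<.0395)];print(np.round(np.c_[np.degrees(np.arctan2(q[:,1]-c[1],q[:,0]-c[0])),q[:,2]*1000],0).tolist())
for n,W,c in(('t',Wt,(.6375,.077)),('s',Ws,(.6392,.0786))):
    P=band(W,c,.045,.06,.03)[:,:2];e,(w,h),a=cv2.minAreaRect(P.astype(np.float32)*1000);ev=np.linalg.svd(P-P.mean(0))[2][0]
    print(n,'handle',e,w,h,a,'pca',np.degrees(np.arctan2(ev[1],ev[0])))
    P=band(W,c,.017,.04,.05);rel=P[:,:2]-c;rr=np.hypot(*rel.T);q=rel[rr>.0425];print('ears',np.degrees(np.arctan2(q[:,1],q[:,0])).round(0).tolist())
z=Wt[...,2]
m=((z>.03)&(z<.25)&(Wt[...,0]>.3)).astype(np.uint8)
for i,st in enumerate(cv2.connectedComponentsWithStats(m)[2][1:],1):
    x,y,w,h,A=st
    if A>30: print('obs px',x,y,w,h,'zmax',z[y:y+h,x:x+w].max().round(3),Wt[y+h//2,x+w//2].round(3))
E
```

```text
t [(-180, 44), (-172, 42), (-164, 44), (-156, 45), (-148, 43), (-140, 42), (-132, 43), (-124, 45), (-116, 43), (-108, 45), (-100, 43), (-92, 44), (-84, 35), (-76, 34), (-68, 35), (-60, 43), (-52, 42), (-44, 42), (-36, 43), (-28, 43), (-20, 43), (-12, 43), (-4, 43), (4, 42), (12, 45), (20, 41), (28, 43), (36, 44), (44, 44), (52, 44), (60, 44), (68, 43), (76, 43), (84, 44), (92, 34), (100, 34), (108, 34), (116, 44), (124, 44), (132, 44), (140, 45), (148, 45), (156, 45), (164, 44), (172, 44)]
[[-4.0, 39.0], [4.0, 39.0], [19.0, 38.0], [15.0, 35.0], [10.0, 29.0], [7.0, 30.0], [-9.0, 32.0], [-13.0, 34.0], [-16.0, 35.0], [-20.0, 39.0], [23.0, 34.0], [-22.0, 28.0], [-25.0, 34.0], [-28.0, 39.0], [32.0, 33.0], [-34.0, 33.0], [-53.0, 39.0], [54.0, 31.0], [-61.0, 31.0], [-63.0, 34.0], [-65.0, 37.0], [-61.0, 32.0], [-63.0, 33.0], [-65.0, 35.0], [-66.0, 36.0], [-68.0, 36.0], [-69.0, 36.0], [-66.0, 34.0], [-68.0, 36.0], [-69.0, 34.0], [-70.0, 35.0], [-71.0, 33.0], [73.0, 39.0], [-70.0, 35.0], [-72.0, 38.0], [-73.0, 38.0], [-74.0, 38.0], [-74.0, 35.0], [73.0, 39.0], [-75.0, 35.0], [-76.0, 35.0], [-7
[... 3525 characters left out ...]
  0.029]
obs px 472 95 35 34 zmax 1.142 [ 0.696 -0.597  0.053]
obs px 0 116 50 66 zmax 1.142 [0.624 0.569 0.019]
obs px 270 126 26 27 zmax 1.142 [ 0.642 -0.081  0.011]
obs px 471 130 41 38 zmax 1.142 [ 0.593 -0.574  0.085]
obs px 209 132 20 13 zmax 1.142 [0.635 0.077 0.052]
obs px 344 141 12 12 zmax 0.057 [ 0.608 -0.239  0.054]
obs px 150 146 13 12 zmax 0.057 [0.602 0.228 0.053]
obs px 73 159 44 42 zmax 1.142 [0.544 0.388 0.011]
obs px 244 162 17 19 zmax 0.07 [ 0.55  -0.002  0.064]
obs px 396 174 14 12 zmax 0.058 [ 0.526 -0.364  0.052]
obs px 269 195 42 40 zmax 1.142 [ 0.451 -0.093  0.008]
obs px 489 209 23 44 zmax 1.142 [0.327 0.002 1.142]
obs px 140 221 35 35 zmax 1.142 [0.399 0.231 0.004]
```

Run:
```python
from h import *
go(.5295,-.3655,.38)
im=cv2.imread('pics/top0.png');s=cv2.imread('pics/scene0.png')
a=cv2.resize(im[175:255,245:335],None,fx=4,fy=4,interpolation=cv2.INTER_CUBIC);b=cv2.resize(s[130:185,225:285],(360,320),interpolation=cv2.INTER_CUBIC)
cv2.imwrite('pics/notch.png',cv2.convertScaleAbs(np.hstack([a,b]),alpha=1.6))
```

```text
t 0.1 shift [ 0.3257 -0.0449  0.0239] turn [-1.600e-03  2.000e-04  4.358e-01]
```

View pics/notch.png

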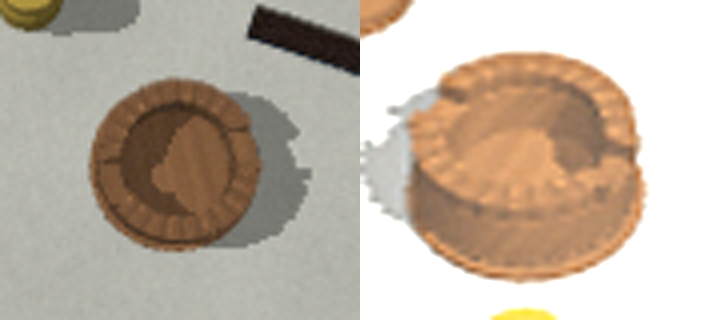

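carry_out:
  targets:
    - {"hand":100,"x":0.05,"y":-0.007,"z":0.0,"az":0.08}
    - {"hand":100,"x":0.1,"y":-0.014,"z":0.01,"az":0.16}
    - {"hand":100,"x":0.15,"y":-0.021,"z":0.02,"az":0.24}
    - {"hand":100,"x":0.2,"y":-0.028,"z":0.024,"az":0.32}
    - {"hand":100,"x":0.25,"y":-0.035,"z":0.024,"az":0.4}
    - {"hand":100,"x":0.3,"y":-0.042,"z":0.024,"az":0.436}
    - {"hand":100,"x":0.326,"y":-0.045,"z":0.024,"az":0.436}
    - {"hand":100,"x":0.326,"y":-0.045,"z":0.024,"az":0.436}

```text
schema error: expected keys hand, x, y, z, ax, ay, az
```

```bash
python3 -c "
from h import *
s=read_state();print(s['tool_pos'],s['dq'].round(3) if hasattr(s['dq'],'round') else s['dq'])
go(.530,-.364,.213)"
```

```text
[ 0.2532247  -0.54372455  0.40381714] [-0.    -0.002 -0.001  0.    -0.     0.001]
t 0.1 shift [ 0.3267 -0.0458  0.1909] turn [-1.600e-03  2.000e-04  4.358e-01]
```

carry_out:
  targets:
    - {"hand":100,"x":0.05,"y":-0.007,"z":0.0,"ax":0,"ay":0,"az":0.08}
    - {"hand":100,"x":0.1,"y":-0.014,"z":0.01,"ax":0,"ay":0,"az":0.16}
    - {"hand":100,"x":0.15,"y":-0.021,"z":0.02,"ax":0,"ay":0,"az":0.24}
    - {"hand":100,"x":0.2,"y":-0.028,"z":0.024,"ax":0,"ay":0,"az":0.32}
    - {"hand":100,"x":0.25,"y":-0.035,"z":0.024,"ax":0,"ay":0,"az":0.4}
    - {"hand":100,"x":0.3,"y":-0.042,"z":0.024,"ax":0,"ay":0,"az":0.436}
    - {"hand":100,"x":0.326,"y":-0.045,"z":0.024,"ax":0,"ay":0,"az":0.436}
    - {"hand":100,"x":0.326,"y":-0.045,"z":0.024,"ax":0,"ay":0,"az":0.436}

```text
t: 1.1
tool_pos: [0.5312, -0.364, 0.3799]
orientation: [-3.141, -0.004, 0.001]
force: [0.1, -0.5, 0.1]
opening: 0.0929
gripper_force: 0.0
```

```bash
python3 -c "
from h import *
s=read_state();print(s['tool_pos'],s['dq'])
go(.530,-.364,.213)"
```

```text
[ 0.53116104 -0.36399856  0.37992131] [-0.04547922 -0.01875314  0.01768926 -0.01831344  0.00170524 -0.02269881]
t 1.1 shift [-0.001   0.0002  0.1669] turn [-0.0009  0.0007  0.0028]
```

carry_out:
  newtons: 15
  targets:
    - {"hand":55,"x":-0.001,"y":0,"z":0.05,"ax":0,"ay":0,"az":0}
    - {"hand":55,"x":-0.001,"y":0,"z":0.1,"ax":0,"ay":0,"az":0}
    - {"hand":55,"x":-0.001,"y":0,"z":0.14,"ax":0,"ay":0,"az":0}
    - {"hand":55,"x":-0.001,"y":0,"z":0.158,"ax":0,"ay":0,"az":0}
    - {"hand":55,"x":-0.001,"y":0,"z":0.166,"ax":0,"ay":0,"az":0}
    - {"hand":55,"x":-0.001,"y":0,"z":0.166,"ax":0,"ay":0,"az":0}
    - {"hand":55,"x":-0.001,"y":0,"z":0.166,"ax":0,"ay":0,"az":0}

```text
t: 1.98
tool_pos: [0.5295, -0.3662, 0.2168]
orientation: [3.14, -0.0, 0.004]
force: [0.0, -0.5, 0.1]
opening: 0.0516
gripper_force: 0.0
```

carry_out:
  newtons: 15
  targets:
    - {"hand":15,"x":0,"y":0,"z":0,"ax":0,"ay":0,"az":0}
    - {"hand":15,"x":0,"y":0,"z":0,"ax":0,"ay":0,"az":0}
    - {"hand":15,"x":0,"y":0,"z":0,"ax":0,"ay":0,"az":0}
    - {"hand":15,"x":0,"y":0,"z":0,"ax":0,"ay":0,"az":0}
    - {"hand":15,"x":0,"y":0,"z":0,"ax":0,"ay":0,"az":0}

```text
t: 2.6
tool_pos: [0.5289, -0.3656, 0.215]
orientation: [3.141, -0.0, 0.0]
force: [0.2, 0.3, 1.9]
opening: 0.0254
gripper_force: 15.0
```

carry_out:
  targets:
    - {"hand":15,"x":0,"y":0,"z":-0.03,"ax":0,"ay":0,"az":0}
    - {"hand":15,"x":0,"y":0,"z":-0.08,"ax":0,"ay":0,"az":0}
    - {"hand":15,"x":0.01,"y":-0.03,"z":-0.11,"ax":0,"ay":0,"az":0}
    - {"hand":15,"x":0.03,"y":-0.08,"z":-0.11,"ax":0,"ay":0,"az":0}
    - {"hand":15,"x":0.05,"y":-0.13,"z":-0.11,"ax":0,"ay":0,"az":0}
    - {"hand":15,"x":0.07,"y":-0.18,"z":-0.11,"ax":0,"ay":0,"az":0}
    - {"hand":15,"x":0.09,"y":-0.23,"z":-0.11,"ax":0,"ay":0,"az":0}
    - {"hand":15,"x":0.1,"y":-0.27,"z":-0.11,"ax":0,"ay":0,"az":0}

```text
t: 3.6
tool_pos: [0.6294, -0.0933, 0.3244]
orientation: [-3.141, -0.001, 0.0]
force: [0.5, 0.5, 0.2]
opening: 0.0254
gripper_force: 15.0
```

Run:
```python
from h import *
go(.635,-.076,.275)
```

```text
t 3.6 shift [ 0.0056 -0.0173  0.0494] turn [-0.0003  0.0002  0.0008]
```

carry_out:
  targets:
    - {"hand":15,"x":0.006,"y":-0.017,"z":0.01,"ax":0,"ay":0,"az":0}
    - {"hand":15,"x":0.006,"y":-0.017,"z":0.03,"ax":0,"ay":0,"az":0}
    - {"hand":15,"x":0.006,"y":-0.017,"z":0.045,"ax":0,"ay":0,"az":0}
    - {"hand":15,"x":0.006,"y":-0.017,"z":0.05,"ax":0,"ay":0,"az":0}
    - {"hand":15,"x":0.006,"y":-0.017,"z":0.05,"ax":0,"ay":0,"az":0}

```text
t: 4.22
tool_pos: [0.6345, -0.0796, 0.2739]
orientation: [-3.141, 0.003, 0.002]
force: [-0.1, -0.3, -0.9]
opening: 0.0257
gripper_force: 15.0
```

Run:
```python
from h import *
s=read_state();print(s['tool_pos'],s['force'])
go(.635,-.076,.245)
im,d=read_camera('scene');cv2.imwrite('pics/s1.png',cv2.convertScaleAbs(cv2.resize(im[100:260,120:320],(800,600)),alpha=1.4))
```

```text
[ 0.63448608 -0.07958369  0.27394487] [-0.14975989 -0.3459475  -0.91187851]
t 4.22 shift [ 0.0005 -0.0036  0.0289] turn [-0.0001  0.0013 -0.0016]
```

View pics/s1.png

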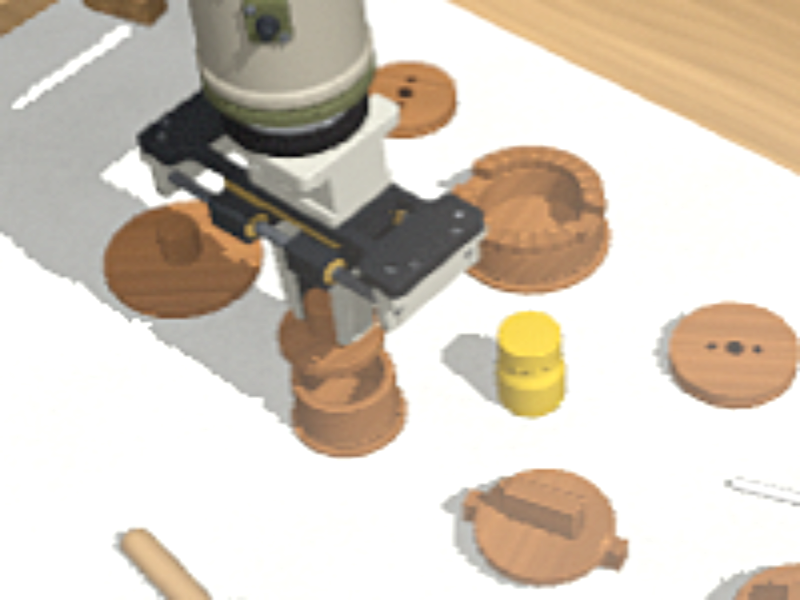

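```bash
cat >> h.py <<'E'
def disc(c,r,zlo=.07,zhi=.14,cam='scene'):
    "held lid: horizontal points beside the knob; prints z histogram and enclosing circle"
    im,d=read_camera(cam);W=cloud(cam,d);hsv=cv2.cvtColor(im,cv2.COLOR_BGR2HSV)
    br=(hsv[...,1]>90)&(hsv[...,0]<20)
    P=W[br];P=P[(np.hypot(P[:,0]-c[0],P[:,1]-c[1])<r+.015)&(P[:,2]>zlo)&(P[:,2]<zhi)]
    h,e=np.histogram(P[:,2],np.arange(zlo,zhi,.004));print(list(zip((e[:-1]*1000).round().astype(int).tolist(),h.tolist())))
    return P
E
python3 - <<'E'
from h import *
s=read_state();c=s['tool_pos'];print(c)
for cam in('scene','top'):
    P=disc(c,.031,.06,.13,cam)
    Q=P[(P[:,2]<.09)]
    if len(Q)>5:
        e,r=cv2.minEnclosingCircle(Q[:,:2].astype(np.float32));print(cam,e,r,len(Q)); print('x',Q[:,0].min(),Q[:,0].max(),'y',Q[:,1].min(),Q[:,1].max())
E
```

```text
[ 0.63483099 -0.07944568  0.274788  ]
[(60, 0), (64, 0), (68, 0), (72, 6), (76, 20), (80, 79), (84, 135), (88, 18), (92, 8), (96, 7), (100, 9), (104, 6), (108, 12), (112, 37), (116, 1), (120, 0), (124, 1)]
scene (0.6387885212898254, -0.0759262666106224) 0.029744938015937805 256
x 0.6102540965407962 0.6683093172951526 y -0.10557578269864432 -0.04768800081185365
[(60, 0), (64, 0), (68, 0), (72, 0), (76, 5), (80, 51), (84, 99), (88, 15), (92, 4), (96, 3), (100, 3), (104, 2), (108, 9), (112, 14), (116, 0), (120, 0), (124, 0)]
top (0.6262069940567017, -0.07919087260961533) 0.02715296857059002 167
x 0.6055869862556688 0.631240972387744 y -0.10623709286569509 -0.05214465648050734
```

carry_out:
  targets:
    - {"hand":15,"x":0.001,"y":-0.003,"z":0.004,"ax":0,"ay":0,"az":0}
    - {"hand":15,"x":0.001,"y":-0.003,"z":0.012,"ax":0,"ay":0,"az":0}
    - {"hand":15,"x":0.001,"y":-0.003,"z":0.02,"ax":0,"ay":0,"az":0}
    - {"hand":15,"x":0.001,"y":-0.003,"z":0.025,"ax":0,"ay":0,"az":0}
    - {"hand":15,"x":0.001,"y":-0.003,"z":0.028,"ax":0,"ay":0,"az":0}
    - {"hand":15,"x":0.001,"y":-0.003,"z":0.028,"ax":0,"ay":0,"az":0}

```text
t: 5.12
tool_pos: [0.6358, -0.0755, 0.2464]
orientation: [-3.142, 0.0, 0.001]
force: [-0.0, 0.5, -0.9]
opening: 0.0256
gripper_force: 15.0
```

carry_out:
  targets:
    - {"hand":15,"x":0,"y":0,"z":0.001,"ax":0,"ay":0,"az":0}
    - {"hand":15,"x":0,"y":0,"z":0.001,"ax":0,"ay":0,"az":0}

```text
t: 5.38
tool_pos: [0.636, -0.0756, 0.2459]
orientation: [3.142, -0.0, 0.001]
force: [0.1, 0.4, -0.7]
opening: 0.0253
gripper_force: 15.0
```

carry_out:
  targets:
    - {"hand":15,"x":0,"y":0,"z":0.001,"ax":0,"ay":0,"az":0}
    - {"hand":15,"x":0,"y":0,"z":0.001,"ax":0,"ay":0,"az":0}

```text
t: 5.62
tool_pos: [0.636, -0.0755, 0.2451]
orientation: [3.142, -0.0, 0.001]
force: [0.1, 0.9, 1.9]
opening: 0.0255
gripper_force: 15.0
```

carry_out:
  targets:
    - {"hand":15,"x":0,"y":0,"z":0.001,"ax":0,"ay":0,"az":0}
    - {"hand":15,"x":0,"y":0,"z":0.001,"ax":0,"ay":0,"az":0}

```text
t: 5.88
tool_pos: [0.6362, -0.0755, 0.2448]
orientation: [3.142, -0.0, 0.002]
force: [-1.0, 1.1, 5.7]
opening: 0.0254
gripper_force: 15.0
```

carry_out:
  targets:
    - {"hand":60,"x":0,"y":0,"z":-0.0005,"ax":0,"ay":0,"az":0}
    - {"hand":60,"x":0,"y":0,"z":-0.001,"ax":0,"ay":0,"az":0}
    - {"hand":60,"x":0,"y":0,"z":-0.001,"ax":0,"ay":0,"az":0}
    - {"hand":60,"x":0,"y":0,"z":-0.03,"ax":0,"ay":0,"az":0}
    - {"hand":60,"x":0,"y":0,"z":-0.08,"ax":0,"ay":0,"az":0}
    - {"hand":60,"x":0,"y":-0.03,"z":-0.1,"ax":0,"ay":0,"az":0}
    - {"hand":60,"x":-0.01,"y":-0.08,"z":-0.1,"ax":0,"ay":0,"az":0}
    - {"hand":60,"x":-0.01,"y":-0.13,"z":-0.1,"ax":0,"ay":0,"az":0}

```text
t: 6.88
tool_pos: [0.6256, 0.0554, 0.3442]
orientation: [-3.142, 0.002, -0.001]
force: [-0.4, 0.2, 0.6]
opening: 0.0557
gripper_force: 0.0
```

carry_out:
  targets:
    - {"hand":60,"x":0,"y":-0.05,"z":0,"ax":0,"ay":0,"az":0}
    - {"hand":60,"x":-0.01,"y":-0.1,"z":0,"ax":0,"ay":0,"az":0}
    - {"hand":60,"x":-0.02,"y":-0.15,"z":0,"ax":0,"ay":0,"az":0}
    - {"hand":60,"x":-0.019,"y":-0.177,"z":0.02,"ax":0,"ay":0,"az":0}
    - {"hand":60,"x":-0.019,"y":-0.177,"z":0.06,"ax":0,"ay":0,"az":0}
    - {"hand":60,"x":-0.019,"y":-0.177,"z":0.09,"ax":0,"ay":0,"az":0}
    - {"hand":60,"x":-0.019,"y":-0.177,"z":0.09,"ax":0,"ay":0,"az":0}

```text
t: 7.75
tool_pos: [0.6054, 0.2311, 0.2501]
orientation: [3.14, -0.0, -0.01]
force: [-0.2, -0.1, 0.7]
opening: 0.0559
gripper_force: 0.0
```

Run:
```python
from h import *
go(.607,.232,.2145)
im,d=read_camera('top');W=cloud('top',d)
for z in(.054,.082):
    P=band(W,(.635,-.076),z-.006,z+.006,.05);print(z,len(P),cv2.minEnclosingCircle(P[:,:2].astype(np.float32)),np.median(P[:,2]))
    A=np.c_[P[:,:2]-P[:,:2].mean(0),np.ones(len(P))];print('tilt deg',np.degrees(np.linalg.lstsq(A,P[:,2],rcond=None)[0][:2]))
```

```text
t 7.75 shift [ 0.0018 -0.0009  0.0356] turn [ 0.0019  0.0064 -0.    ]
0.054 393 ((0.6373757719993591, -0.07771922647953033), 0.03223343566060066) 0.054527167178704206
tilt deg [0.39982436 0.5309299 ]
0.082 96 ((0.636802077293396, -0.07730644196271896), 0.013905233703553677) 0.08211190456162398
tilt deg [ 3.21626359 -2.28162293]
```

carry_out:
  newtons: 15
  targets:
    - {"hand":60,"x":0.001,"y":-0.001,"z":0.02,"ax":0,"ay":0,"az":0}
    - {"hand":60,"x":0.001,"y":-0.001,"z":0.032,"ax":0,"ay":0,"az":0}
    - {"hand":60,"x":0.001,"y":-0.001,"z":0.035,"ax":0,"ay":0,"az":0}
    - {"hand":60,"x":0.001,"y":-0.001,"z":0.035,"ax":0,"ay":0,"az":0}
    - {"hand":15,"x":0.001,"y":-0.001,"z":0.035,"ax":0,"ay":0,"az":0}
    - {"hand":15,"x":0.001,"y":-0.001,"z":0.035,"ax":0,"ay":0,"az":0}
    - {"hand":15,"x":0.001,"y":-0.001,"z":0.035,"ax":0,"ay":0,"az":0}
    - {"hand":15,"x":0.001,"y":-0.001,"z":0.035,"ax":0,"ay":0,"az":0}

```text
t: 8.8
tool_pos: [0.608, 0.2325, 0.219]
orientation: [-3.141, 0.0, -0.001]
force: [0.1, 0.1, 1.5]
opening: 0.0252
gripper_force: 15.0
```

carry_out:
  targets:
    - {"hand":15,"x":0,"y":0,"z":0,"ax":0,"ay":0,"az":0}
    - {"hand":15,"x":0,"y":0,"z":0,"ax":0,"ay":0,"az":0}

```text
t: 9.05
tool_pos: [0.6081, 0.2325, 0.219]
orientation: [-3.142, 0.0, -0.001]
force: [0.4, 0.7, 2.1]
opening: 0.0252
gripper_force: 15.0
```

carry_out:
  targets:
    - {"hand":15,"x":0,"y":0,"z":-0.03,"ax":0,"ay":0,"az":0}
    - {"hand":15,"x":0,"y":0,"z":-0.07,"ax":0,"ay":0,"az":0}
    - {"hand":15,"x":-0.03,"y":0.002,"z":-0.09,"ax":0,"ay":0,"az":0}
    - {"hand":15,"x":-0.08,"y":0.004,"z":-0.09,"ax":0,"ay":0,"az":0}
    - {"hand":15,"x":-0.13,"y":0.006,"z":-0.09,"ax":0,"ay":0,"az":0}
    - {"hand":15,"x":-0.18,"y":0.008,"z":-0.08,"ax":0,"ay":0,"az":0}
    - {"hand":15,"x":-0.211,"y":0.008,"z":-0.06,"ax":0,"ay":0,"az":0}
    - {"hand":15,"x":-0.211,"y":0.008,"z":-0.06,"ax":0,"ay":0,"az":0}

```text
t: 10.05
tool_pos: [0.3944, 0.2242, 0.2765]
orientation: [3.14, 0.002, -0.006]
force: [0.1, -0.0, 0.1]
opening: 0.0255
gripper_force: 15.0
```

carry_out:
  targets:
    - {"hand":15,"x":0,"y":0,"z":0,"ax":0,"ay":0,"az":0}
    - {"hand":15,"x":0,"y":0,"z":0,"ax":0,"ay":0,"az":0}

```text
t: 10.3
tool_pos: [0.3983, 0.2247, 0.2798]
orientation: [-3.141, 0.001, -0.003]
force: [-0.1, -0.2, -1.7]
opening: 0.0255
gripper_force: 15.0
```

Run:
```python
from h import *
go(.397,.224,.249)
c=(.397,.224)
for cam in('scene','top'):
    P=disc(c,.041,.06,.14,cam);Q=P[(P[:,2]<.094)]
    e,r=cv2.minEnclosingCircle(Q[:,:2].astype(np.float32));print(cam,e,r,len(Q)); print('x',Q[:,0].min(),Q[:,0].max(),'y',Q[:,1].min(),Q[:,1].max())
```

```text
t 10.3 shift [-0.0013  0.0007  0.0308] turn [-0.0007 -0.0019 -0.0007]
[(60, 0), (64, 0), (68, 0), (72, 1), (76, 16), (80, 74), (84, 365), (88, 41), (92, 8), (96, 9), (100, 10), (104, 8), (108, 18), (112, 54), (116, 8), (120, 0), (124, 1), (128, 1), (132, 0), (136, 0)]
scene (0.3986392021179199, 0.2255319207906723) 0.04178808256983757 501
x 0.3580902822649136 0.4401610622922988 y 0.18663247643720599 0.26553005979928174
[(60, 0), (64, 0), (68, 0), (72, 0), (76, 3), (80, 23), (84, 62), (88, 6), (92, 0), (96, 0), (100, 0), (104, 0), (108, 0), (112, 0), (116, 0), (120, 0), (124, 0), (128, 0), (132, 0), (136, 0)]
top (0.3934801518917084, 0.1975957751274109) 0.030990315601229668 94
x 0.3627753420676533 0.4241849407905928 y 0.1854497536520747 0.2017264041494298
```

Aligned within about 1 mm. I'll lower it.

carry_out:
  targets:
    - {"hand":15,"x":-0.001,"y":0.001,"z":0.006,"ax":0,"ay":0,"az":0}
    - {"hand":15,"x":-0.001,"y":0.001,"z":0.014,"ax":0,"ay":0,"az":0}
    - {"hand":15,"x":-0.001,"y":0.001,"z":0.021,"ax":0,"ay":0,"az":0}
    - {"hand":15,"x":-0.001,"y":0.001,"z":0.026,"ax":0,"ay":0,"az":0}
    - {"hand":15,"x":-0.001,"y":0.001,"z":0.029,"ax":0,"ay":0,"az":0}
    - {"hand":15,"x":-0.001,"y":0.001,"z":0.029,"ax":0,"ay":0,"az":0}
    - {"hand":15,"x":-0.001,"y":0.001,"z":0.03,"ax":0,"ay":0,"az":0}
    - {"hand":15,"x":-0.001,"y":0.001,"z":0.03,"ax":0,"ay":0,"az":0}

```text
t: 11.4
tool_pos: [0.3962, 0.2237, 0.2492]
orientation: [-3.141, 0.0, -0.002]
force: [2.1, 0.3, 1.1]
opening: 0.0255
gripper_force: 15.0
```

carry_out:
  targets:
    - {"hand":15,"x":0,"y":0,"z":0.0005,"ax":0,"ay":0,"az":0}
    - {"hand":15,"x":0,"y":0,"z":0.0005,"ax":0,"ay":0,"az":0}

```text
t: 11.65
tool_pos: [0.3963, 0.2237, 0.2489]
orientation: [-3.141, 0.0, -0.002]
force: [0.8, -0.4, 5.4]
opening: 0.0253
gripper_force: 15.0
```

carry_out:
  targets:
    - {"hand":60,"x":0,"y":0,"z":-0.0005,"ax":0,"ay":0,"az":0}
    - {"hand":60,"x":0,"y":0,"z":-0.001,"ax":0,"ay":0,"az":0}
    - {"hand":60,"x":0,"y":0,"z":-0.001,"ax":0,"ay":0,"az":0}
    - {"hand":60,"x":0,"y":0,"z":-0.03,"ax":0,"ay":0,"az":0}
    - {"hand":60,"x":0,"y":0,"z":-0.08,"ax":0,"ay":0,"az":0}
    - {"hand":60,"x":0.01,"y":0.03,"z":-0.1,"ax":0,"ay":0,"az":0}
    - {"hand":60,"x":0.04,"y":0.07,"z":-0.1,"ax":0,"ay":0,"az":0}
    - {"hand":60,"x":0.06,"y":0.12,"z":-0.1,"ax":0,"ay":0,"az":0}

```text
t: 12.65
tool_pos: [0.4566, 0.1026, 0.3487]
orientation: [-3.141, -0.002, -0.002]
force: [0.3, 0.7, -0.6]
opening: 0.0561
gripper_force: 0.0
```

carry_out:
  targets:
    - {"hand":60,"x":0.02,"y":0.05,"z":0,"ax":0,"ay":0,"az":0}
    - {"hand":60,"x":0.05,"y":0.1,"z":0,"ax":0,"ay":0,"az":0}
    - {"hand":60,"x":0.07,"y":0.15,"z":0,"ax":0,"ay":0,"az":0}
    - {"hand":60,"x":0.1,"y":0.2,"z":0,"ax":0,"ay":0,"az":0}
    - {"hand":60,"x":0.12,"y":0.25,"z":0,"ax":0,"ay":0,"az":0}
    - {"hand":60,"x":0.14,"y":0.3,"z":0,"ax":0,"ay":0,"az":0}
    - {"hand":60,"x":0.155,"y":0.342,"z":0,"ax":0,"ay":0,"az":0}
    - {"hand":60,"x":0.155,"y":0.342,"z":0.04,"ax":0,"ay":0,"az":0}

```text
t: 13.65
tool_pos: [0.6125, -0.2425, 0.3114]
orientation: [3.138, -0.006, 0.011]
force: [0.1, -0.1, -0.2]
opening: 0.0558
gripper_force: 0.0
```

carry_out:
  targets:
    - {"hand":60,"x":0,"y":0,"z":0.04,"ax":0,"ay":0,"az":0}
    - {"hand":60,"x":0,"y":0,"z":0.05,"ax":0,"ay":0,"az":0}
    - {"hand":60,"x":0,"y":0,"z":0.05,"ax":0,"ay":0,"az":0}

```text
t: 14.02
tool_pos: [0.6107, -0.2383, 0.2579]
orientation: [-3.141, 0.0, 0.002]
force: [0.8, -0.4, -0.2]
opening: 0.0554
gripper_force: 0.0
```

Run:
```python
from h import *
go(.611,-.2385,.2145)
im,d=read_camera('top');W=cloud('top',d)
for z in(.054,.082):
    P=band(W,(.397,.224),z-.006,z+.006,.05);print(z,len(P),cv2.minEnclosingCircle(P[:,:2].astype(np.float32)),np.median(P[:,2]))
    A=np.c_[P[:,:2]-P[:,:2].mean(0),np.ones(len(P))];print('tilt deg',np.degrees(np.linalg.lstsq(A,P[:,2],rcond=None)[0][:2]))
```

```text
t 14.03 shift [0.0004 0.0002 0.0434] turn [-0.0006  0.0013 -0.    ]
0.054 831 ((0.3951569199562073, 0.22293049097061157), 0.04106881842017174) 0.054128321043313
tilt deg [0.11891081 0.14649162]
0.082 92 ((0.39443743228912354, 0.2218925803899765), 0.012356818653643131) 0.08189391435856508
tilt deg [3.22825211 1.40082784]
```

Medium is home and level. Now the large lid.

carry_out:
  newtons: 18
  targets:
    - {"hand":60,"x":0,"y":0,"z":0.025,"ax":0,"ay":0,"az":0}
    - {"hand":60,"x":0,"y":0,"z":0.039,"ax":0,"ay":0,"az":0}
    - {"hand":60,"x":0,"y":0,"z":0.042,"ax":0,"ay":0,"az":0}
    - {"hand":60,"x":0,"y":0,"z":0.042,"ax":0,"ay":0,"az":0}
    - {"hand":15,"x":0,"y":0,"z":0.042,"ax":0,"ay":0,"az":0}
    - {"hand":15,"x":0,"y":0,"z":0.042,"ax":0,"ay":0,"az":0}
    - {"hand":15,"x":0,"y":0,"z":0.042,"ax":0,"ay":0,"az":0}
    - {"hand":15,"x":0,"y":0,"z":0.042,"ax":0,"ay":0,"az":0}

```text
t: 15.08
tool_pos: [0.6109, -0.2386, 0.2165]
orientation: [3.141, -0.0, 0.0]
force: [-0.8, -0.1, 0.7]
opening: 0.0253
gripper_force: 18.0
```

carry_out:
  targets:
    - {"hand":15,"x":0,"y":0,"z":0,"ax":0,"ay":0,"az":0}
    - {"hand":15,"x":0,"y":0,"z":0,"ax":0,"ay":0,"az":0}

```text
t: 15.32
tool_pos: [0.6109, -0.2386, 0.2165]
orientation: [3.141, -0.0, 0.0]
force: [-0.3, 0.4, 3.0]
opening: 0.0255
gripper_force: 18.0
```

carry_out:
  targets:
    - {"hand":15,"x":0,"y":0,"z":-0.03,"ax":0,"ay":0,"az":0}
    - {"hand":15,"x":0,"y":0,"z":-0.08,"ax":0,"ay":0,"az":0}
    - {"hand":15,"x":-0.005,"y":-0.02,"z":-0.12,"ax":0,"ay":0,"az":0}
    - {"hand":15,"x":-0.01,"y":-0.06,"z":-0.13,"ax":0,"ay":0,"az":0}
    - {"hand":15,"x":-0.015,"y":-0.11,"z":-0.13,"ax":0,"ay":0,"az":0}
    - {"hand":15,"x":-0.02,"y":-0.16,"z":-0.13,"ax":0,"ay":0,"az":0}
    - {"hand":15,"x":-0.025,"y":-0.21,"z":-0.13,"ax":0,"ay":0,"az":0}
    - {"hand":15,"x":-0.03,"y":-0.26,"z":-0.13,"ax":0,"ay":0,"az":0}

```text
t: 16.32
tool_pos: [0.5804, 0.023, 0.3458]
orientation: [-3.142, 0.001, 0.001]
force: [-0.1, 0.4, -0.9]
opening: 0.0256
gripper_force: 18.0
```

carry_out:
  targets:
    - {"hand":15,"x":-0.005,"y":-0.05,"z":0,"ax":0,"ay":0,"az":0}
    - {"hand":15,"x":-0.01,"y":-0.1,"z":0,"ax":0,"ay":0,"az":0}
    - {"hand":15,"x":-0.015,"y":-0.15,"z":0,"ax":0,"ay":0,"az":0}
    - {"hand":15,"x":-0.02,"y":-0.2,"z":0,"ax":0,"ay":0,"az":0}
    - {"hand":15,"x":-0.025,"y":-0.25,"z":0,"ax":0,"ay":0,"az":0}
    - {"hand":15,"x":-0.03,"y":-0.3,"z":0,"ax":0,"ay":0,"az":0}
    - {"hand":15,"x":-0.04,"y":-0.34,"z":0.02,"ax":0,"ay":0,"az":0}
    - {"hand":15,"x":-0.0415,"y":-0.36,"z":0.04,"ax":0,"ay":0,"az":0}

```text
t: 17.32
tool_pos: [0.5384, 0.3838, 0.3055]
orientation: [-3.141, -0.003, 0.0]
force: [-0.0, -0.3, -2.0]
opening: 0.0254
gripper_force: 18.0
```

carry_out:
  targets:
    - {"hand":15,"x":0,"y":0,"z":0.02,"ax":0,"ay":0,"az":0}
    - {"hand":15,"x":0,"y":0,"z":0.03,"ax":0,"ay":0,"az":0}
    - {"hand":15,"x":0,"y":0,"z":0.03,"ax":0,"ay":0,"az":0}
    - {"hand":15,"x":0,"y":0,"z":0.03,"ax":0,"ay":0,"az":0}

```text
t: 17.82
tool_pos: [0.5402, 0.3808, 0.2773]
orientation: [-3.141, 0.002, -0.002]
force: [0.8, 0.0, -0.6]
opening: 0.0257
gripper_force: 18.0
```

Run:
```python
from h import *
go(.5395,.381,.2465)
c=(.5395,.381)
P=disc(c,.051,.06,.14,'scene');Q=P[(P[:,2]<.094)]
e,r=cv2.minEnclosingCircle(Q[:,:2].astype(np.float32));print(e,r,len(Q)); print('x',Q[:,0].min(),Q[:,0].max(),'y',Q[:,1].min(),Q[:,1].max())
```

```text
t 17.82 shift [-0.0007 -0.0002  0.0308] turn [-0.0007 -0.0013 -0.0015]
[(60, 0), (64, 0), (68, 0), (72, 2), (76, 15), (80, 196), (84, 876), (88, 90), (92, 12), (96, 10), (100, 14), (104, 12), (108, 25), (112, 81), (116, 7), (120, 0), (124, 0), (128, 0), (132, 0), (136, 1)]
(0.5434550046920776, 0.38194921612739563) 0.051072608679533005 1183
x 0.4941780447803461 0.5933328906336311 y 0.3323807241964973 0.4313802108810728
```

carry_out:
  targets:
    - {"hand":15,"x":-0.003,"y":0,"z":0.006,"ax":0,"ay":0,"az":0}
    - {"hand":15,"x":-0.003,"y":0,"z":0.014,"ax":0,"ay":0,"az":0}
    - {"hand":15,"x":-0.003,"y":0,"z":0.021,"ax":0,"ay":0,"az":0}
    - {"hand":15,"x":-0.003,"y":0,"z":0.026,"ax":0,"ay":0,"az":0}
    - {"hand":15,"x":-0.003,"y":0,"z":0.029,"ax":0,"ay":0,"az":0}
    - {"hand":15,"x":-0.003,"y":0,"z":0.029,"ax":0,"ay":0,"az":0}
    - {"hand":15,"x":-0.003,"y":0,"z":0.03,"ax":0,"ay":0,"az":0}
    - {"hand":15,"x":-0.003,"y":0,"z":0.03,"ax":0,"ay":0,"az":0}

```text
t: 18.88
tool_pos: [0.5366, 0.3816, 0.2465]
orientation: [-3.141, 0.0, -0.001]
force: [0.9, -0.2, -1.5]
opening: 0.0251
gripper_force: 18.0
```

carry_out:
  targets:
    - {"hand":15,"x":0,"y":0,"z":0.0005,"ax":0,"ay":0,"az":0}
    - {"hand":15,"x":0,"y":0,"z":0.0005,"ax":0,"ay":0,"az":0}

```text
t: 19.12
tool_pos: [0.5366, 0.3815, 0.2464]
orientation: [-3.141, 0.0, -0.001]
force: [-2.1, -1.3, 5.2]
opening: 0.0255
gripper_force: 18.0
```

carry_out:
  targets:
    - {"hand":60,"x":0,"y":0,"z":-0.0005,"ax":0,"ay":0,"az":0}
    - {"hand":60,"x":0,"y":0,"z":-0.001,"ax":0,"ay":0,"az":0}
    - {"hand":60,"x":0,"y":0,"z":-0.001,"ax":0,"ay":0,"az":0}
    - {"hand":60,"x":0,"y":0,"z":-0.03,"ax":0,"ay":0,"az":0}
    - {"hand":60,"x":0,"y":0,"z":-0.08,"ax":0,"ay":0,"az":0}
    - {"hand":60,"x":0.02,"y":0.03,"z":-0.1,"ax":0,"ay":0,"az":-0.17}
    - {"hand":60,"x":0.03,"y":0.06,"z":-0.1,"ax":0,"ay":0,"az":-0.34}
    - {"hand":60,"x":0.04,"y":0.1,"z":-0.1,"ax":0,"ay":0,"az":-0.5}

```text
t: 20.12
tool_pos: [0.5768, 0.281, 0.3462]
orientation: [-3.041, -0.787, -0.002]
force: [0.1, 0.6, 0.1]
opening: 0.0558
gripper_force: 0.0
```

Run:
```python
from h import *
go(.6385,.078,.30,1.841)
```

```text
t 20.12 shift [-0.0445  0.2075  0.0461] turn [ 7.0000e-04 -9.0000e-04 -1.3348e+00]
```

carry_out:
  targets:
    - {"hand":60,"x":-0.006,"y":0.03,"z":0,"ax":0,"ay":0,"az":-0.17}
    - {"hand":60,"x":-0.012,"y":0.06,"z":0,"ax":0,"ay":0,"az":-0.34}
    - {"hand":60,"x":-0.018,"y":0.09,"z":0,"ax":0,"ay":0,"az":-0.51}
    - {"hand":60,"x":-0.024,"y":0.12,"z":0,"ax":0,"ay":0,"az":-0.68}
    - {"hand":60,"x":-0.03,"y":0.15,"z":0,"ax":0,"ay":0,"az":-0.85}
    - {"hand":60,"x":-0.036,"y":0.18,"z":0.01,"ax":0,"ay":0,"az":-1.02}
    - {"hand":60,"x":-0.042,"y":0.2,"z":0.02,"ax":0,"ay":0,"az":-1.18}
    - {"hand":60,"x":-0.0445,"y":0.2075,"z":0.03,"ax":0,"ay":0,"az":-1.335}

```text
t: 21.12
tool_pos: [0.6371, 0.0766, 0.3152]
orientation: [1.905, 2.498, -0.0]
force: [0.1, 0.3, -0.7]
opening: 0.0559
gripper_force: 0.0
```

carry_out:
  targets:
    - {"hand":60,"x":0,"y":0,"z":0.03,"ax":0,"ay":0,"az":0}
    - {"hand":60,"x":0,"y":0,"z":0.05,"ax":0,"ay":0,"az":0}
    - {"hand":60,"x":0,"y":0,"z":0.05,"ax":0,"ay":0,"az":0}
    - {"hand":60,"x":0,"y":0,"z":0.05,"ax":0,"ay":0,"az":0}

```text
t: 21.62
tool_pos: [0.6372, 0.0783, 0.2666]
orientation: [1.909, 2.494, 0.001]
force: [-0.2, -0.3, 0.4]
opening: 0.056
gripper_force: 0.0
```

Run:
```python
from h import *
go(.6385,.078,.2145,1.841)
im,d=read_camera('scene');W=cloud('scene',d)
for z in(.054,.082):
    P=band(W,(.54,.381),z-.006,z+.006,.06);print(z,len(P),cv2.minEnclosingCircle(P[:,:2].astype(np.float32)),np.median(P[:,2]))
    A=np.c_[P[:,:2]-P[:,:2].mean(0),np.ones(len(P))];print('tilt deg',np.degrees(np.linalg.lstsq(A,P[:,2],rcond=None)[0][:2]))
# notch axis: centroids of the two low regions of the rim, both views, from the first pictures
for n,c in(('top',(.4474,-.089)),('scene',(.4495,-.0875))):
    W=cloud(n,np.load(f'{n}_d0.npy'));P=band(W,c,.031,.038,.047);rel=P[:,:2]-c;a=np.degrees(np.arctan2(rel[:,1],rel[:,0]));r=np.hypot(*rel.T)
    m1=[rel[(abs(a-b)<18)&(r>.036)].mean(0) for b in(103,-77)];v=m1[0]-m1[1];print(n,m1,np.degrees(np.arctan2(v[1],v[0])),np.mean(m1,0)+c)
```

```text
t 21.62 shift [-0.0006  0.0012  0.0521] turn [ 0.0009  0.0002 -0.006 ]
0.054 1548 ((0.5375857353210449, 0.38086172938346863), 0.05280120670795441) 0.054878923908895705
tilt deg [-0.52430931 -0.39306032]
0.082 117 ((0.5383293628692627, 0.3832780122756958), 0.013853805139660835) 0.08248460005279346
tilt deg [-5.6847858 -2.5888816]
top [array([-0.00637739,  0.04067612]), array([ 0.01113062, -0.03953198])] 102.31351210490423 [ 0.44977661 -0.08842793]
scene [array([-0.01442265,  0.03918544]), array([ 0.00279522, -0.04129812])] 102.07528797973809 [ 0.44368629 -0.08855634]
```

carry_out:
  newtons: 18
  targets:
    - {"hand":60,"x":0,"y":0.001,"z":0.025,"ax":0,"ay":0,"az":-0.006}
    - {"hand":60,"x":0,"y":0.001,"z":0.044,"ax":0,"ay":0,"az":-0.006}
    - {"hand":60,"x":0,"y":0.001,"z":0.05,"ax":0,"ay":0,"az":-0.006}
    - {"hand":60,"x":0,"y":0.001,"z":0.05,"ax":0,"ay":0,"az":-0.006}
    - {"hand":5,"x":0,"y":0.001,"z":0.05,"ax":0,"ay":0,"az":-0.006}
    - {"hand":5,"x":0,"y":0.001,"z":0.05,"ax":0,"ay":0,"az":-0.006}
    - {"hand":5,"x":0,"y":0.001,"z":0.05,"ax":0,"ay":0,"az":-0.006}
    - {"hand":5,"x":0,"y":0.001,"z":0.05,"ax":0,"ay":0,"az":-0.006}

```text
t: 22.68
tool_pos: [0.6379, 0.0783, 0.216]
orientation: [1.902, 2.5, 0.0]
force: [0.1, 0.3, -0.2]
opening: 0.0204
gripper_force: 0.0
```

carry_out:
  targets:
    - {"hand":5,"x":0,"y":0,"z":0,"ax":0,"ay":0,"az":0}
    - {"hand":5,"x":0,"y":0,"z":0,"ax":0,"ay":0,"az":0}
    - {"hand":5,"x":0,"y":0,"z":0,"ax":0,"ay":0,"az":0}

```text
t: 23.05
tool_pos: [0.6379, 0.0783, 0.2159]
orientation: [1.902, 2.5, 0.0]
force: [-0.5, 0.2, 0.9]
opening: 0.0141
gripper_force: 18.0
```

Run:
```python
from h import *
go(.6385,.078,.315,1.787)
go(.4487,-.088,.315,1.787)
```

```text
t 23.05 shift [-0.0005  0.0005 -0.0991] turn [ 0.0002 -0.      0.0538]
t 23.05 shift [-0.1098 -0.2267 -0.0992] turn [ 0.0002 -0.      0.0538]
```

carry_out:
  targets:
    - {"hand":5,"x":0,"y":0,"z":-0.03,"ax":0,"ay":0,"az":0}
    - {"hand":5,"x":0,"y":0,"z":-0.08,"ax":0,"ay":0,"az":0}
    - {"hand":5,"x":0,"y":0,"z":-0.11,"ax":0,"ay":0,"az":0.02}
    - {"hand":5,"x":-0.02,"y":-0.04,"z":-0.12,"ax":0,"ay":0,"az":0.054}
    - {"hand":5,"x":-0.04,"y":-0.08,"z":-0.12,"ax":0,"ay":0,"az":0.054}
    - {"hand":5,"x":-0.06,"y":-0.12,"z":-0.12,"ax":0,"ay":0,"az":0.054}
    - {"hand":5,"x":-0.08,"y":-0.17,"z":-0.12,"ax":0,"ay":0,"az":0.054}
    - {"hand":5,"x":-0.1,"y":-0.21,"z":-0.1,"ax":0,"ay":0,"az":0.054}

```text
t: 24.05
tool_pos: [0.4612, -0.0751, 0.3169]
orientation: [1.967, 2.446, 0.002]
force: [0.8, -0.6, -0.0]
opening: 0.0139
gripper_force: 18.0
```

carry_out:
  targets:
    - {"hand":5,"x":-0.01,"y":-0.017,"z":0.02,"ax":0,"ay":0,"az":0}
    - {"hand":5,"x":-0.01,"y":-0.017,"z":0.035,"ax":0,"ay":0,"az":0}
    - {"hand":5,"x":-0.01,"y":-0.017,"z":0.035,"ax":0,"ay":0,"az":0}
    - {"hand":5,"x":-0.01,"y":-0.017,"z":0.035,"ax":0,"ay":0,"az":0}

```text
t: 24.55
tool_pos: [0.4485, -0.087, 0.2814]
orientation: [1.968, 2.448, 0.001]
force: [0.7, -0.2, -0.5]
opening: 0.0137
gripper_force: 18.0
```

Run:
```python
from h import *
go(.4487,-.088,.246,1.787)
c=(.4487,-.088)
P=disc(c,.048,.06,.14,'scene');Q=P[(P[:,2]>.08)&(P[:,2]<.1)]
e,r=cv2.minEnclosingCircle(Q[:,:2].astype(np.float32));print(e,r,len(Q)); rel=Q[:,:2]-e;rr=np.hypot(*rel.T);print(np.degrees(np.arctan2(rel[:,1],rel[:,0]))[rr>.042].round().tolist())
im,d=read_camera('scene');cv2.imwrite('pics/s2.png',cv2.convertScaleAbs(cv2.resize(im[80:200,180:340],(800,600)),alpha=1.4))
```

```text
t 24.55 shift [-0.001  -0.      0.0354] turn [0.0007 0.0001 0.0007]
[(60, 0), (64, 0), (68, 2), (72, 4), (76, 8), (80, 21), (84, 52), (88, 258), (92, 93), (96, 12), (100, 8), (104, 8), (108, 12), (112, 6), (116, 22), (120, 5), (124, 0), (128, 0), (132, 0), (136, 0)]
(0.4528430700302124, -0.08380216360092163) 0.046654827892780304 436
[-172.0, 175.0, -79.0, -76.0, -74.0, -77.0, -80.0, 117.0, 116.0, 105.0, 111.0, 109.0, 105.0, 103.0, 108.0, 103.0, 104.0, 111.0, 104.0, 100.0, 110.0, 103.0, 103.0, 101.0]
```

View pics/s2.png

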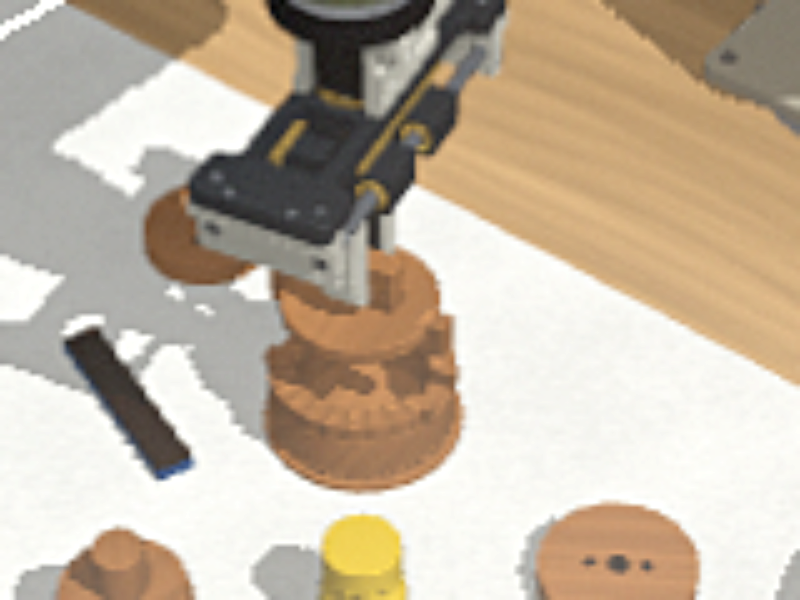

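carry_out:
  targets:
    - {"hand":5,"x":-0.001,"y":0,"z":0.006,"ax":0,"ay":0,"az":0}
    - {"hand":5,"x":-0.001,"y":0,"z":0.014,"ax":0,"ay":0,"az":0}
    - {"hand":5,"x":-0.001,"y":0,"z":0.021,"ax":0,"ay":0,"az":0}
    - {"hand":5,"x":-0.001,"y":0,"z":0.024,"ax":0,"ay":0,"az":0}
    - {"hand":5,"x":-0.001,"y":0,"z":0.026,"ax":0,"ay":0,"az":0}
    - {"hand":5,"x":-0.001,"y":0,"z":0.028,"ax":0,"ay":0,"az":0}
    - {"hand":5,"x":-0.001,"y":0,"z":0.029,"ax":0,"ay":0,"az":0}
    - {"hand":5,"x":-0.001,"y":0,"z":0.029,"ax":0,"ay":0,"az":0}

```text
t: 25.65
tool_pos: [0.4479, -0.0885, 0.2518]
orientation: [1.969, 2.448, 0.0]
force: [-1.1, 0.4, -1.1]
opening: 0.0138
gripper_force: 18.0
```

carry_out:
  targets:
    - {"hand":5,"x":0,"y":0,"z":0.001,"ax":0,"ay":0,"az":0}
    - {"hand":5,"x":0,"y":0,"z":0.001,"ax":0,"ay":0,"az":0}

```text
t: 25.9
tool_pos: [0.4478, -0.0885, 0.2507]
orientation: [-1.969, -2.448, 0.0]
force: [-0.1, 0.7, -0.9]
opening: 0.014
gripper_force: 18.0
```

Already below ears-on-rim height with no contact, so the ears are in the notches.

carry_out:
  targets:
    - {"hand":5,"x":0,"y":0,"z":0.001,"ax":0,"ay":0,"az":0}
    - {"hand":5,"x":0,"y":0,"z":0.002,"ax":0,"ay":0,"az":0}
    - {"hand":5,"x":0,"y":0,"z":0.003,"ax":0,"ay":0,"az":0}
    - {"hand":5,"x":0,"y":0,"z":0.004,"ax":0,"ay":0,"az":0}
    - {"hand":5,"x":0,"y":0,"z":0.004,"ax":0,"ay":0,"az":0}

```text
t: 26.52
tool_pos: [0.4478, -0.0885, 0.2466]
orientation: [-1.969, -2.448, 0.0]
force: [0.6, 0.6, -0.7]
opening: 0.0138
gripper_force: 18.0
```

carry_out:
  targets:
    - {"hand":5,"x":0,"y":0,"z":0.0006,"ax":0,"ay":0,"az":0}
    - {"hand":5,"x":0,"y":0,"z":0.0006,"ax":0,"ay":0,"az":0}

```text
t: 26.78
tool_pos: [0.4478, -0.0885, 0.2461]
orientation: [-1.969, -2.448, -0.0]
force: [-0.1, -0.8, -1.6]
opening: 0.014
gripper_force: 18.0
```

carry_out:
  targets:
    - {"hand":5,"x":0,"y":0,"z":0.0006,"ax":0,"ay":0,"az":0}
    - {"hand":5,"x":0,"y":0,"z":0.0006,"ax":0,"ay":0,"az":0}

```text
t: 27.02
tool_pos: [0.4479, -0.0885, 0.2458]
orientation: [1.969, 2.448, 0.0]
force: [-1.1, 0.0, 2.4]
opening: 0.0135
gripper_force: 18.0
```

carry_out:
  targets:
    - {"hand":5,"x":0,"y":0,"z":0.0004,"ax":0,"ay":0,"az":0}
    - {"hand":5,"x":0,"y":0,"z":0.0004,"ax":0,"ay":0,"az":0}

```text
t: 27.28
tool_pos: [0.448, -0.0885, 0.2458]
orientation: [1.969, 2.448, 0.0]
force: [-3.1, 1.2, 7.6]
opening: 0.0137
gripper_force: 18.0
```

carry_out:
  targets:
    - {"hand":50,"x":0,"y":0,"z":-0.0005,"ax":0,"ay":0,"az":0}
    - {"hand":50,"x":0,"y":0,"z":-0.001,"ax":0,"ay":0,"az":0}
    - {"hand":50,"x":0,"y":0,"z":-0.001,"ax":0,"ay":0,"az":0}
    - {"hand":50,"x":0,"y":0,"z":-0.03,"ax":0,"ay":0,"az":0}
    - {"hand":50,"x":0,"y":0,"z":-0.08,"ax":0,"ay":0,"az":0}
    - {"hand":50,"x":-0.03,"y":0,"z":-0.13,"ax":0,"ay":0,"az":0}
    - {"hand":50,"x":-0.08,"y":-0.02,"z":-0.15,"ax":0,"ay":0,"az":0}
    - {"hand":50,"x":-0.13,"y":-0.04,"z":-0.15,"ax":0,"ay":0,"az":0}

```text
t: 28.28
tool_pos: [0.437, -0.2255, 0.398]
orientation: [1.964, 2.445, 0.001]
force: [0.7, -0.2, 0.3]
opening: 0.0468
gripper_force: 0.0
```

carry_out:
  targets:
    - {"hand":50,"x":-0.05,"y":0,"z":0,"ax":0,"ay":0,"az":0}
    - {"hand":50,"x":-0.1,"y":0,"z":0,"ax":0,"ay":0,"az":0}
    - {"hand":50,"x":-0.15,"y":0,"z":0,"ax":0,"ay":0,"az":0}
    - {"hand":50,"x":-0.2,"y":0,"z":0,"ax":0,"ay":0,"az":0}
    - {"hand":50,"x":-0.2,"y":0,"z":0,"ax":0,"ay":0,"az":0}
    - {"hand":50,"x":-0.2,"y":0,"z":0,"ax":0,"ay":0,"az":0}

```text
t: 29.02
tool_pos: [0.4794, -0.4193, 0.3945]
orientation: [-1.969, -2.447, -0.001]
force: [0.7, 0.1, 0.5]
opening: 0.0467
gripper_force: 0.0
```

Run:
```python
from h import *
for n in('top','scene'):
    im,d=read_camera(n);W=cloud(n,d)
    for k,c,r in(('small',(.635,-.076),.05),('medium',(.397,.224),.05),('large',(.5395,.381),.06),('eared',(.448,-.088),.055)):
        P=band(W,c,.049,.06,r);A=np.c_[P[:,:2]-P[:,:2].mean(0),np.ones(len(P))]
        print(n,k,len(P),np.median(P[:,2]).round(4),'tilt',np.degrees(np.linalg.lstsq(A,P[:,2],rcond=None)[0][:2]).round(2),np.round(cv2.minEnclosingCircle(P[:,:2].astype(np.float32))[0],4))
    cv2.imwrite(f'pics/{n}f.png',cv2.convertScaleAbs(im,alpha=1.4))
```

```text
top small 390 0.0543 tilt [-0.35  0.5 ] [ 0.6371 -0.0768]
top medium 833 0.0539 tilt [ 0.04 -0.12] [0.3952 0.2224]
top large 1263 0.0542 tilt [0.18 0.14] [0.5376 0.3799]
top eared 806 0.0546 tilt [-0.06 -0.16] [ 0.4494 -0.0894]
scene small 328 0.0551 tilt [-0.54 -0.58] [ 0.639  -0.0759]
scene medium 635 0.0549 tilt [-0.43 -0.65] [0.3955 0.2266]
scene large 1531 0.0548 tilt [-0.32 -0.54] [0.5384 0.3806]
scene eared 461 0.0551 tilt [-0.7  -0.57] [ 0.4488 -0.0882]
```

View pics/scenef.png

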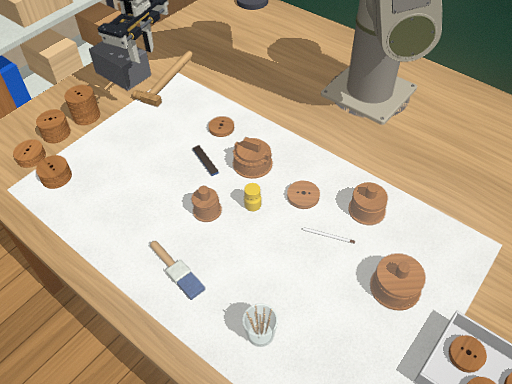

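All four lids are home and level: eared at (253,155), small at (206,203), medium at (368,202) and large at (397,280). The two discs, at (221,126) and (303,194), have not moved.

```bash
python3 -c "
from plant import robot
print(robot.close_job())"
```

```text
the job is handed in; nothing more can be done
None
```

All four lids are fully home and level on their own boxes, with the eared lid's ears in the notches and the two plain discs untouched; the job is handed in at about 29 s of the 128 s allowed.

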